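# Return the wine tools to their fitted oak tray

## Robot

A 6-joint arm with a two-finger parallel gripper is mounted at the origin on a cart in front of the work surface, level with it; the furniture and walls round the work are solid. World frame = base frame: x ahead of the robot, y to its left, z up, the work surface at z = 0. Lengths are in m, angles in rad, forces in N, time in s.
With the tool pointing down it reaches from about 0.3 to 0.75 m from the base axis. Payload 8.5 kg.
Tool frame: the origin (TCP) lies at the very end of the fingers, on their centre line; the grasp point (between the pads) lies 19 mm behind it; z points along the fingers, y is the line along which they close (so a half turn about z gives the same grasp; the last joint's range is limited). The gripper opens to 88 mm and grips with 3 to 60 N. Pads are 18 mm wide; open, the fingers measure 123 mm over their backs; the gripper's body (75 mm by 187 mm) begins 45 mm behind the grasp point.
Start: joints at [-0.215, 0.381, 1.297, -0, 1.464, -0.215], TCP at [0.55, 0, 0.239] pointing down, gripper open.
Joint ranges: [-3.11, 3.11], [-0.89, 2.33], [0.22, 2.48], [-1.42, 4.56], [0.17, 2.85], [-2.88, 2.88]. Speed limits (rad/s): [2.39, 2.39, 3.14, 3.14, 3.14, 3.14].

## Interface

Orientations are given as a unit quaternion [w, x, y, z].
In Python, from rig import read_state, snapshot, get_calibration, close_job gives the robot as it stands.
- The arm moves only by the tool jog_arm, never from a script. Its argument "targets" is one flat list of numbers, 7 for each row, row after row: the shift along the tool's x, y, z as a fraction of full scale, then the turn, a rotation vector about the tool's x, y, z as a fraction of full scale, then the opening, from 0 (shut) to 1 (fully open). In form: [x, y, z, wx, wy, wz, claw, x, y, z, wx, wy, wz, claw, ...]. A call has 1 to 12 rows; each row is the pose to reach, as a shift and turn from the pose commanded when the call began, along the tool's axes at that moment; what a row does not reach only later rows make up. Full scale, the value 1, is 30 cm for a shift and 45 degrees for a turn. A row lasts 1/12 s, in which the tool goes at most 41.7 mm and 7.16 degrees, less where a joint would pass 70% of its speed; a pose out of reach is approached as far as the arm can. A call with a number of a shift or a turn outside -1 to 1 is refused whole. A call with a gripper value outside its range is refused whole. The fingers move at their own pace and stop on an object; the grip force is fixed at half the most. Time passes only in rows, so rows that repeat a pose let the fingers close. It gives the time, the measured TCP pose, the force, the opening and the grip force at its end, in the units of the state.
- read_state(): the state, without advancing time (a new reading comes with each control period).
- snapshot(name): name is "scene" or "side" or "wrist"; returns the picture (384x512x3 uint8, red, green, blue); there is no depth.
- get_calibration(name): a dict with "K" (3x3 intrinsics, pixels), "extrinsics" (4x4, takes a point from camera to world coordinates). Camera axes: x right, y up, looking along -z (the intrinsics and any distortion apply to the point x, -y, -z); pixel columns grow to the right and rows downward; lengths in m; the calibration is good to about 2 mm. A picture is of the moment at which its call begins: read the wrist's pose just before it. get_calibration takes no time and is no camera call; for the wrist camera it gives the pose at the moment of the call.
- close_job(): hands the job in; it is judged then, once.
The state is a dict: "time": time; "qpos": joint angles; "joint_vel": joint speeds; "tau": joint torques, N m; "eef_pos": TCP position; "eef_rot": TCP orientation; "contact_force": force on the tool from outside, world axes, zero at the start; "torque": the same for the moment, N m; "opening": opening from 0.0 (shut) to 1.0 (fully open); "gripper_force": force on a finger pad.
Only numpy, scipy, OpenCV 4.12 (cv2) and the standard library are available. Lean on these libraries where they do the work, as an engineer would, in place of code of your own. Each camera call takes 0.05 s, during which the arm holds its last target. There are 200 camera calls.

## Task

The tasting is over: put the four wine tools that lie beside the bottle cradle back into the tool tray, each in the oak insert that is cut for it - the folded corkscrew in the long slot, the foil cutter in the short pocket, the vacuum pump standing in the wide round well and the steel pourer standing in the narrow round well. Seat each one fully home and let go of it, and do not bump the bottle in its cradle or move the wine glass.

Things in the scene. Friction and masses are not known exactly. Their poses are not given: they have to be found in the camera images.
- waiter_corkscrew: folded waiter's corkscrew, wood with a steel edge, lying flat: 22 (x) x 112 (y) x 12 high mm, 75 g. Origin: centre of its underside; y along its length, z up. Pinch it across its 22 mm width at the middle. Either way round fits the slot. All the tools stand on the barrel's flat glass top, whose face is at z = 0.013
- foil_cutter: C-shaped foil cutter lying flat: 35 (x) x 64 (y) x 16 high mm, 35 g. Origin: centre of the underside of that outline; y along its length, z up. A 20 mm notch opens at the middle of its -x side, so take it by its two ends, across the 64 mm, on a line 3 mm to the +x side of the origin (or across one arm). Either way round fits
- vacuum_pump: dark hand vacuum pump standing upright, the tallest tool: round, 38 mm in diameter, 106 mm high, 70 g. Origin: centre of its underside, z up
- pourer: steel bottle pourer standing upright on its stopper end: round, 64 mm high, 30 g; foot 25 mm and, from 24 to 39 mm above the foot, a collar 27 mm in diameter (grip here); above it a spout 11 mm in diameter. Origin: centre of its underside, z up
- insert_long_slot: oak insert, 68 (x) x 136 (y) x 26 high mm like all four, fixed in the dark tray; they stand in a row along x, 70 mm apart, in any order. Origin: centre of the underside, 5 mm above the glass. In its top, centred, a slot 33 (x) x 123 (y) mm, 6 deep (grey felt floor 20 above origin); an equally deep bare thumb scoop, 38 wide (y), crosses its middle: room for fingers that open a little
- insert_short_pocket: oak insert of the same outside size, origin and axes. In its top, centred, a pocket 46 (x) x 75 (y) mm, 6 mm deep (grey felt floor 20 mm above the origin); a bare thumb scoop 30 mm wide (x) and as deep runs out of both its ends to 56 mm from the centre (y): room for fingers that hold the foil cutter by its ends and open a little
- insert_wide_well: oak insert of the same outside size, origin and axes. In its top, centred, a round well 48 mm in diameter, 20 mm deep (floor 6 mm above the origin), with a 3 mm chamfer at its mouth
- insert_narrow_well: oak insert of the same outside size, origin and axes. In its top, centred, a round well 35 mm in diameter, 20 mm deep (floor 6 mm above the origin), with a 3 mm chamfer at its mouth
- decanting_cradle: obstacle between tools and tray: iron decanting cradle with a bottle in it, fixed. In its own frame (origin: underside, 13 mm up, z up, y to its left) it fills x -0.136 to 0.137, y -0.067 to 0.079 m and rises to 0.283 m, highest at the bottle's neck (-x end). Carry things well over it
- wine_glass: bystander: stemmed tasting glass with a little red wine, 65 mm in diameter, 155 mm high, standing behind the cradle. Origin: centre of its foot, z up

How it is judged:
By the outcome, as a careful person would: the job done as asked, in the order asked, and still so for the second after the job is handed in, with the robot touching nothing.
It also fails if it takes over 128 s, if anything falls off the work surface, if the arm or the gripper's body presses on something with over 40 N, if the wrist force passes 120 N, or if a joint passes its speed limit or range.

## Working session

There is one attempt and no reset: what is moved stays moved. The work goes in short steps, Python scripts to look and compute and a tool call to move; the robot and the scene stay as the last step left them, time stands still between calls to the robot, and variables do not carry over. Pictures are saved under pics/ and viewed, at most 14 in all, crops included, and the job is handed in when it is done.

Besides the shell and the picture viewer there is one more tool, called after "Request:" as name(argument=value, ...) on one line, values as JSON. jog_arm: Moves the arm, as the interface text tells. Its arguments: {"type":"object","properties":{"targets":{"type":"array","items":{"type":"number","minimum":-1,"maximum":1}}},"required":["targets"]}

```bash
mkdir -p pics; python3 - <<'E'
from rig import *
import cv2,numpy as np
np.set_printoptions(precision=4,suppress=True)
for n in ["scene","side","wrist"]:
    c=get_calibration(n);print(n,c)
    cv2.imwrite(f"pics/{n}0.png",snapshot(n)[:,:,::-1])
print(read_state())
E
```

```text
scene {'K': array([[366.1972,   0.    , 253.4025],
       [  0.    , 366.1972, 194.8179],
       [  0.    ,   0.    ,   1.    ]]), 'extrinsics': array([[ 0.7995,  0.3653, -0.4768,  0.1653],
       [-0.6006,  0.4759, -0.6425, -0.6133],
       [-0.0078,  0.8   ,  0.5999,  0.5683],
       [ 0.    ,  0.    ,  0.    ,  1.    ]])}
side {'K': array([[357.8215,   0.    , 255.9431],
       [  0.    , 357.8215, 198.5598],
       [  0.    ,   0.    ,   1.    ]]), 'extrinsics': array([[ 0.9972,  0.0281, -0.0695,  0.5204],
       [-0.074 ,  0.5188, -0.8517, -0.8257],
       [ 0.0121,  0.8545,  0.5194,  0.5326],
       [ 0.    ,  0.    ,  0.    ,  1.    ]])}
wrist {'K': array([[308.6333,   0.    , 251.8072],
       [  0.    , 308.6333, 190.9119],
       [  0.    ,   0.    ,   1.    ]]), 'extrinsics': array([[ 1.    ,  0.0002,  0.0015,  0.5508],
       [-0.0006,  0.9654,  0.2608,  0.0669],
       [-0.0014, -0.2608,  0.9654,  0.3842],
       [ 0.    ,  0.    ,  0.    ,  1.    ]])}
{'time': 0.15, 'qpos': array([-0.2153,  0.3811,  1.298 ,  0.    ,  1.4636, -0.2153]), 'joint_vel': array([ 0.0012, -0.0035, -0.0018, -0.0002, -0.0004, -0.0032]), 'tau': array([  0.0028, -43.8084, -22.4613,   0.0713,   0.0343,  -0.0001]), 'eef_pos': array([0.5498, 0.    , 0.2383]), 'eef_rot': array([-0.0004,  0.7071,  0.7071, -0.0003]), 'contact_force': array([0.4072, 0.1088, 0.2539]), 'torque': array([ 0.0145, -0.0147,  0.0134]), 'gripper_force': 0.0, 'opening': 1.0013984040046073}
```

View pics/scene0.png

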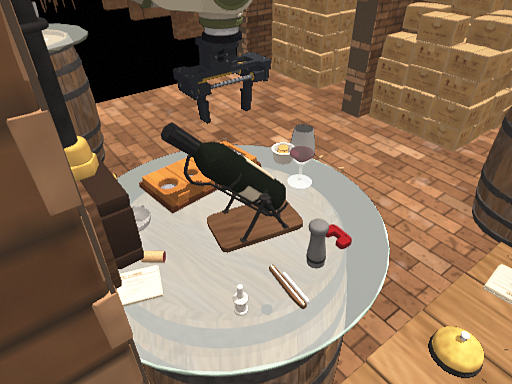

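View pics/side0.png

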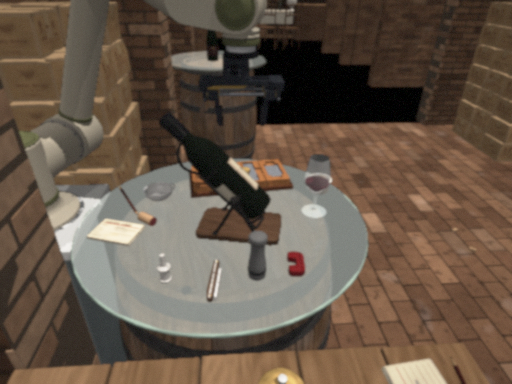

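View pics/wrist0.png

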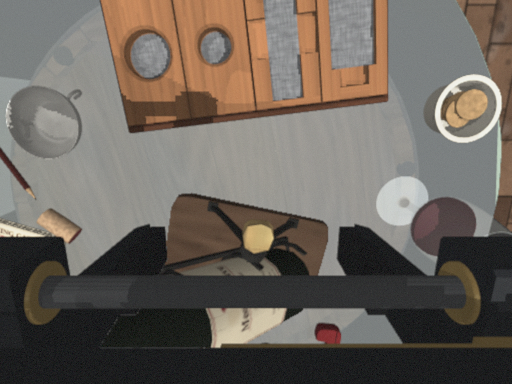

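The tray lies at +y; in x order it holds the wide well, narrow well, long slot and short pocket. The tools lie at −y: in the side view, pourer (165,281), corkscrew (214,280), pump foot (257,277), cutter (296,263). I'll get rough positions by casting rays.

```bash
cat > h.py <<'E'
from rig import *
import cv2,numpy as np
from scipy.spatial.transform import Rotation as R
np.set_printoptions(precision=4,suppress=True)
def ray(c,uv,z):
    K,E=c["K"],c["extrinsics"]
    uv=np.atleast_2d(uv).astype(float)
    d=np.c_[(uv[:,0]-K[0,2])/K[0,0],-(uv[:,1]-K[1,2])/K[1,1],-np.ones(len(uv))]@E[:3,:3].T
    o=E[:3,3]
    return o+d*((z-o[2])/d[:,2])[:,None]
def proj(c,p):
    K,E=c["K"],c["extrinsics"]
    q=(np.atleast_2d(p)-E[:3,3])@E[:3,:3]
    return np.c_[K[0,0]*q[:,0]/-q[:,2]+K[0,2],-K[1,1]*q[:,1]/-q[:,2]+K[1,2]]
def st():
    s=read_state();q=s["eef_rot"];r=R.from_quat([q[1],q[2],q[3],q[0]]);return s,r
def go(p,yaw=None):
    "shift in tool axes and units to world point p"
    s,r=st();d=r.inv().apply(np.array(p)-s["eef_pos"])/.3
    print("tcp",s["eef_pos"],"t",round(s["time"],2),"shift",d,"yaxis",r.apply([0,1,0]),"q6",s["qpos"][5])
E
python3 - <<'E'
from h import *
z=.013
for n,pts in [("scene",[(241,311),(289,286),(316,263),(338,236)]),("side",[(165,281),(214,280),(257,277),(296,263)])]:
    print(n,ray(get_calibration(n),pts,z))
c=get_calibration("wrist")
print("tray holes", ray(c,[(151,55),(215,46),(283,47),(353,32),(129,131),(388,101)],.044))
print("glass foot",ray(c,(403,201),.013),"cradle base",ray(c,[(178,195),(328,222)],.03))
E
```

```text
scene [[ 0.3825 -0.2803  0.013 ]
 [ 0.4871 -0.29    0.013 ]
 [ 0.569  -0.2793  0.013 ]
 [ 0.6634 -0.2518  0.013 ]]
side [[ 0.3829 -0.2832  0.013 ]
 [ 0.4813 -0.2864  0.013 ]
 [ 0.5692 -0.2832  0.013 ]
 [ 0.6566 -0.2457  0.013 ]]
tray holes [[0.4474 0.1187 0.044 ]
 [0.5131 0.1271 0.044 ]
 [0.582  0.1261 0.044 ]
 [0.6518 0.1399 0.044 ]
 [0.417  0.0424 0.044 ]
 [0.6945 0.0735 0.044 ]]
glass foot [[ 0.7402 -0.0466  0.013 ]] cradle base [[ 0.4622 -0.0339  0.03  ]
 [ 0.6434 -0.0682  0.03  ]]
```

Request:
jog_arm(targets=[0.1, 0, 0, 0, 0, 0, 1, 0.2, 0, 0, 0, 0, 0, 1, 0.2, 0, 0, 0, 0, 0, 1, 0.2, 0, 0, 0, 0, 0, 1])

```text
time: 0.48
eef_pos: [0.5498, 0.061, 0.2385]
eef_rot: [-0.0, 0.706, 0.708, -0.0]
contact_force: [-0.2, -0.5, -0.0]
opening: 1.0
gripper_force: 0.0
```

```bash
python3 - <<'E'
from h import *
import pickle
c=get_calibration("wrist");im=snapshot("wrist")
pickle.dump((c,im),open("tray.pkl","wb"))
cv2.imwrite("pics/tray.png",im[:,:,::-1]);go([.5,0,.4])
E
```

```text
tcp [0.5499 0.0601 0.2386] t 0.53 shift [-0.2002 -0.1668 -0.538 ] yaxis [ 1.      0.0009 -0.0004] q6 -0.10601734143208494
```

View pics/tray.png

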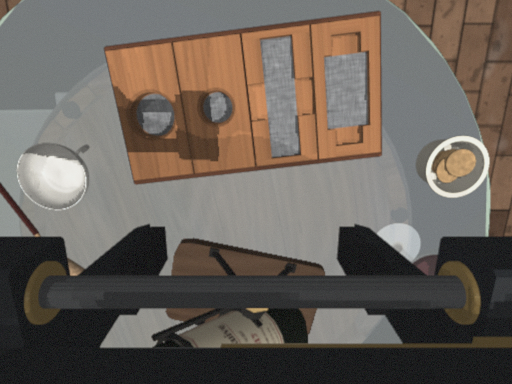

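Whole tray visible: corners about (106,48), (380,13), (381,154), (134,182); wells (156,115), (217,107); slot (281,97); pocket (347,92). Fitting the grey felts.

```bash
python3 - <<'E'
from h import *
import pickle
c,im=pickle.load(open("tray.pkl","rb"))
hsv=cv2.cvtColor(im,cv2.COLOR_RGB2HSV)
poly=np.zeros(im.shape[:2],np.uint8);cv2.fillPoly(poly,[np.array([(108,52),(376,18),(377,150),(136,178)])],255)
m=((hsv[...,1]<90)&(poly>0)).astype(np.uint8)*255
m=cv2.morphologyEx(m,cv2.MORPH_OPEN,np.ones((3,3)))
for k in cv2.findContours(m,cv2.RETR_EXTERNAL,cv2.CHAIN_APPROX_NONE)[0]:
    if cv2.contourArea(k)<250: continue
    for z in(.038,.024,.044):
        p=ray(c,k[:,0],z)[:,:2]
        (x,y),(w,h),a=cv2.minAreaRect((p*1000).astype(np.float32))
        print(z,cv2.contourArea(k),k[:,0].mean(0),"c",round(x,1),round(y,1),"wh",round(w,1),round(h,1),"ang",round(a,1))
print(ray(c,[(106,48),(380,13),(381,154),(134,182)],.044))
E
```

```text
0.038 1224.0 [154.9649 114.193 ] c 444.6 119.9 wh 41.6 43.4 ang 0.1
0.024 1224.0 [154.9649 114.193 ] c 440.3 119.5 wh 43.3 45.2 ang 0.1
0.044 1224.0 [154.9649 114.193 ] c 446.4 120.0 wh 40.9 42.7 ang 0.1
0.038 687.0 [217.381  106.9762] c 513.0 128.1 wh 31.6 31.4 ang 0.1
0.024 687.0 [217.381  106.9762] c 511.5 128.1 wh 32.9 32.6 ang 0.1
0.044 687.0 [217.381  106.9762] c 513.7 128.0 wh 31.1 30.8 ang 0.1
0.038 2990.0 [346.4375  89.7277] c 651.4 144.8 wh 45.1 74.9 ang 6.8
0.024 2990.0 [346.4375  89.7277] c 655.5 145.4 wh 46.9 77.9 ang 6.8
0.044 2990.0 [346.4375  89.7277] c 649.7 144.5 wh 44.3 73.6 ang 6.8
0.038 3485.0 [280.411   96.0753] c 581.4 136.4 wh 32.8 123.2 ang 6.8
0.024 3485.0 [280.411   96.0753] c 582.6 136.7 wh 34.1 128.2 ang 6.8
0.044 3485.0 [280.411   96.0753] c 580.8 136.2 wh 32.2 121.1 ang 6.8
[[0.402  0.1859 0.044 ]
 [0.6769 0.2182 0.044 ]
 [0.6934 0.0783 0.044 ]
 [0.4168 0.046  0.044 ]]
```

Request:
jog_arm(targets=[0, 0, -0.13, 0, 0, 0, 1, -0.1, 0, -0.23, 0, 0, 0, 1, -0.2, 0, -0.33, 0, 0, 0, 1, -0.32, 0, -0.4, 0, 0, 0, 1, -0.45, 0, -0.4, 0, 0, 0, 1, -0.58, 0, -0.4, 0, 0, 0, 1, -0.72, 0, -0.4, 0, 0, 0, 1, -0.86, 0, -0.4, 0, 0, 0, 1, -1, 0, -0.4, 0, 0, 0, 1])

```text
time: 1.28
eef_pos: [0.549, -0.2422, 0.3587]
eef_rot: [-0.0, 0.708, 0.707, -0.0]
contact_force: [0.7, 0.9, -0.2]
opening: 0.996
gripper_force: 0.0
```

Request:
jog_arm(targets=[-0.12, -0.03, 0.03, 0, 0, 0, 1, -0.24, -0.06, 0.06, 0, 0, 0, 1, -0.3, -0.1, 0.1, 0, 0, 0, 1, -0.3, -0.1, 0.1, 0, 0, 0, 1, -0.3, -0.1, 0.1, 0, 0, 0, 1])

```text
time: 1.7
eef_pos: [0.5189, -0.3305, 0.328]
eef_rot: [-0.001, 0.708, 0.706, 0.0]
contact_force: [0.9, -0.2, 0.3]
opening: 1.002
gripper_force: 0.0
```

```bash
python3 - <<'E'
from h import *
import pickle
c=get_calibration("wrist");im=snapshot("wrist")
pickle.dump((c,im),open("tools.pkl","wb"))
cv2.imwrite("pics/tools.png",im[:,:,::-1]);go([.5,0,.4])
E
```

```text
tcp [ 0.5196 -0.3294  0.329 ] t 1.75 shift [ 1.0981 -0.0669 -0.2366] yaxis [ 1.     -0.0013  0.0001] q6 -0.7559362558664715
```

View pics/tools.png

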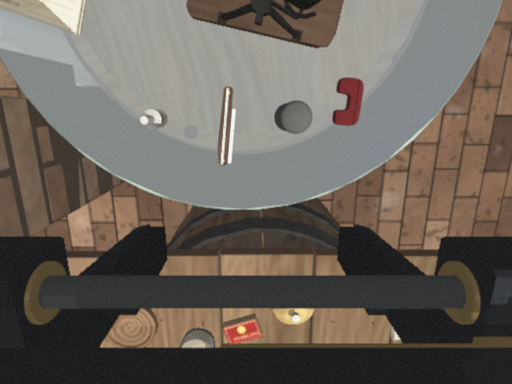

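Cutter at (349,101), pump top (295,117), pourer (152,118), corkscrew (227,126) with a bright strip on its right. Zooming in with masks.

```bash
python3 - <<'E'
from h import *
import pickle
c,im=pickle.load(open("tools.pkl","rb"))
crop=im[70:180,130:380]
cv2.imwrite("pics/crop.png",cv2.resize(crop,None,fx=3.2,fy=3.2,interpolation=cv2.INTER_CUBIC)[:,:,::-1])
hsv=cv2.cvtColor(im,cv2.COLOR_RGB2HSV)
m=((hsv[...,1]>150)&((hsv[...,0]<8)|(hsv[...,0]>172))).astype(np.uint8)*255
m[:70]=0;m[135:]=0;m[:,:325]=0;m[:,375:]=0
k=max(cv2.findContours(m,cv2.RETR_EXTERNAL,cv2.CHAIN_APPROX_NONE)[0],key=cv2.contourArea)
for z in (.013,.021,.029):print("cutter",z,cv2.minAreaRect((ray(c,k[:,0],z)[:,:2]*1000).astype(np.float32)))
m=((im.max(2)<110)).astype(np.uint8)*255
m[:90]=0;m[145:]=0;m[:,:270]=0;m[:,318:]=0
k=max(cv2.findContours(m,cv2.RETR_EXTERNAL,cv2.CHAIN_APPROX_NONE)[0],key=cv2.contourArea)
print("pump",cv2.boundingRect(k),[cv2.minEnclosingCircle((ray(c,k[:,0],z)[:,:2]*1000).astype(np.float32)) for z in(.119,.1)])
E
```

```text
cutter 0.013 ((657.453857421875, -255.969482421875), (62.140560150146484, 34.003047943115234), 86.16222381591797)
cutter 0.021 ((655.0709838867188, -256.10595703125), (61.062477111816406, 33.41312789916992), 86.16214752197266)
cutter 0.029 ((652.6881713867188, -256.242431640625), (59.984352111816406, 32.82318878173828), 86.16222381591797)
pump (274, 101, 37, 32) [((564.7564086914062, -272.1541442871094), 20.42413902282715), ((567.1450805664062, -272.5993347167969), 21.516796112060547)]
```

View pics/crop.png

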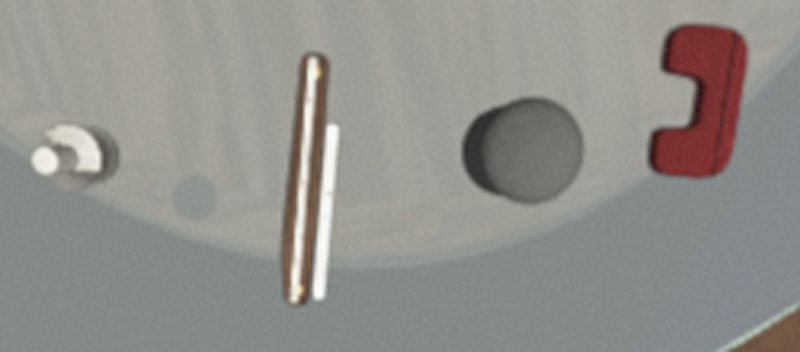

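Pump is in the way of the gripper body over the corkscrew, so the pump goes first (no order is stated). Refining the pump, pourer and corkscrew, and looking at the pump profile.

```bash
python3 - <<'E'
from h import *
import pickle
c,im=pickle.load(open("tools.pkl","rb"))
f=lambda u,v:(130+u/3.2,70+v/3.2)
print("pump top",ray(c,f(530,150),.119),"r mm",[np.linalg.norm(np.diff(ray(c,[f(478,150),f(583,150)],z),axis=0))*500 for z in(.119,.1)])
print("spout",ray(c,f(45,159),.077),"collar",ray(c,f(74,157),.052))
w=ray(c,[f(314,55),f(295,303)],.022);print("cork ends",w,"len",np.linalg.norm(w[0]-w[1]),np.degrees(np.arctan2(*(w[0]-w[1])[[1,0]])))
print("mid width",ray(c,[f(290,179),f(316,179),f(338,179)],.019))
s=cv2.imread("pics/scene0.png")[190:330,220:360]
cv2.imwrite("pics/c2.png",cv2.resize(s,None,fx=4,fy=4,interpolation=cv2.INTER_CUBIC))
go([.565,-.276,.065])
E
```

```text
pump top [[ 0.5686 -0.2737  0.119 ]] r mm [np.float64(18.355262623493054), np.float64(19.337365349225518)]
spout [[ 0.3842 -0.2776  0.077 ]] collar [[ 0.3879 -0.2777  0.052 ]]
cork ends [[ 0.4866 -0.2359  0.022 ]
 [ 0.4752 -0.345   0.022 ]] len 0.10971915622298321 84.03987473659289
mid width [[ 0.4743 -0.2889  0.019 ]
 [ 0.486  -0.2889  0.019 ]
 [ 0.496  -0.2889  0.019 ]]
tcp [ 0.5196 -0.3294  0.329 ] t 1.75 shift [0.1782 0.1509 0.8799] yaxis [ 1.     -0.0013  0.0001] q6 -0.7559362558664715
```

View pics/c2.png

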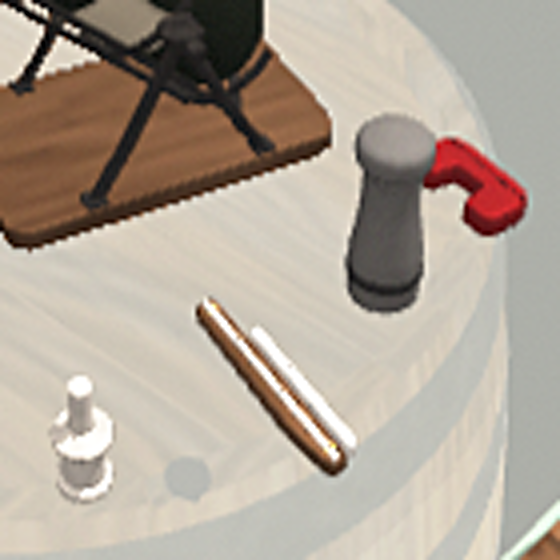

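The pump has a wide head (top ~25 mm) over a narrow waist, so I grip the head.

Request:
jog_arm(targets=[0.1, 0.08, 0, 0, 0, 0, 1, 0.185, 0.165, 0.03, 0, 0, 0, 1, 0.185, 0.165, 0.15, 0, 0, 0, 1, 0.185, 0.165, 0.27, 0, 0, 0, 1, 0.185, 0.165, 0.39, 0, 0, 0, 1, 0.185, 0.165, 0.5, 0, 0, 0, 1, 0.185, 0.165, 0.59, 0, 0, 0, 1, 0.185, 0.165, 0.66, 0, 0, 0, 1, 0.185, 0.165, 0.72, 0, 0, 0, 1, 0.185, 0.165, 0.77, 0, 0, 0, 1, 0.185, 0.165, 0.8, 0, 0, 0, 1, 0.185, 0.165, 0.8, 0, 0, 0, 1])

```text
time: 2.75
eef_pos: [0.5695, -0.2724, 0.0877]
eef_rot: [-0.001, 0.707, 0.708, -0.0]
contact_force: [-0.7, -0.6, -0.3]
opening: 1.003
gripper_force: 0.0
```

Request:
jog_arm(targets=[0, 0, 0, 0, 0, 0, 0.6, 0, 0, 0, 0, 0, 0, 0.3, 0, 0, 0, 0, 0, 0, 0.2, 0, 0, 0, 0, 0, 0, 0.2, 0, 0, 0, 0, 0, 0, 0.2, 0, 0, 0, 0, 0, 0, 0.2, 0, 0, 0, 0, 0, 0, 0.2, 0, 0, 0, 0, 0, 0, 0.2])

```text
time: 3.42
eef_pos: [0.5695, -0.2735, 0.0888]
eef_rot: [0.0, 0.707, 0.707, 0.0]
contact_force: [-0.7, -0.1, 0.8]
opening: 0.417
gripper_force: 0.0
```

Request:
jog_arm(targets=[0, 0, 0, 0, 0, 0, 0.1, 0, 0, 0, 0, 0, 0, 0.1, 0, 0, 0, 0, 0, 0, 0.1, 0, 0, -0.02, 0, 0, 0, 0.1, 0, 0, -0.05, 0, 0, 0, 0.1])

```text
time: 3.83
eef_pos: [0.5691, -0.2732, 0.1035]
eef_rot: [-0.001, 0.707, 0.707, -0.0]
contact_force: [0.9, -0.6, -1.5]
opening: 0.387
gripper_force: 29.6
```

Request:
jog_arm(targets=[0, 0, -0.08, 0, 0, 0, 0.1, 0, 0, -0.2, 0, 0, 0, 0.1, 0, 0, -0.33, 0, 0, 0, 0.1, 0, 0, -0.46, 0, 0, 0, 0.1, 0, 0, -0.6, 0, 0, 0, 0.1, 0, 0, -0.73, 0, 0, 0, 0.1, 0, 0, -0.86, 0, 0, 0, 0.1, 0.06, 0, -0.95, 0, 0, 0, 0.1, 0.16, -0.02, -1, 0, 0, 0, 0.1, 0.28, -0.06, -1, 0, 0, 0, 0.1, 0.4, -0.1, -1, 0, 0, 0, 0.1, 0.5, -0.14, -1, 0, 0, 0, 0.1])

```text
time: 4.83
eef_pos: [0.5263, -0.1213, 0.4048]
eef_rot: [0.001, 0.707, 0.707, 0.0]
contact_force: [-0.8, 0.7, -1.1]
opening: 0.386
gripper_force: 29.6
```

```bash
python3 - <<'E'
from h import *
go([.4421,.1198,.4]);s,_=st();print(s["opening"],s["gripper_force"])
E
```

```text
tcp [ 0.5263 -0.1213  0.4048] t 4.83 shift [ 0.8039 -0.2804  0.0155] yaxis [1.     0.0004 0.0012] q6 -0.44636062885562744
0.3864810333141881 29.57731563365087
```

Request:
jog_arm(targets=[0.12, -0.04, 0, 0, 0, 0, 0.1, 0.24, -0.08, 0, 0, 0, 0, 0.1, 0.36, -0.12, 0, 0, 0, 0, 0.1, 0.48, -0.16, 0, 0, 0, 0, 0.1, 0.6, -0.2, 0, 0, 0, 0, 0.1, 0.7, -0.24, 0, 0, 0, 0, 0.1, 0.77, -0.27, 0, 0, 0, 0, 0.1, 0.804, -0.28, 0.03, 0, 0, 0, 0.1, 0.804, -0.28, 0.15, 0, 0, 0, 0.1, 0.804, -0.28, 0.27, 0, 0, 0, 0.1, 0.804, -0.28, 0.38, 0, 0, 0, 0.1, 0.804, -0.28, 0.45, 0, 0, 0, 0.1])

```text
time: 5.83
eef_pos: [0.4423, 0.1172, 0.2656]
eef_rot: [-0.001, 0.707, 0.707, -0.001]
contact_force: [0.0, 0.9, -1.0]
opening: 0.386
gripper_force: 29.6
```

```bash
python3 - <<'E'
from h import *
go([.4421,.1198,.1015]);s,_=st();print(s["opening"],s["gripper_force"])
cv2.imwrite("pics/p1.png",np.hstack([snapshot(n)[60:300,100:360,::-1] for n in("scene","side")]))
E
```

```text
tcp [0.4423 0.1172 0.2656] t 5.83 shift [0.0087 0.0012 0.5469] yaxis [ 1.     -0.0003 -0.0037] q6 -0.00010370421707625303
0.38595674968148036 29.579806459805695
```

View pics/p1.png

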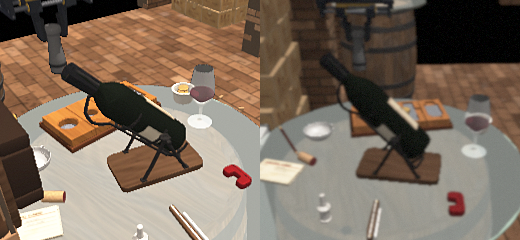

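The pump hangs upright above the wide well. Lowering and releasing.

Request:
jog_arm(targets=[0.005, 0, 0.12, 0, 0, 0, 0.1, 0.005, 0, 0.24, 0, 0, 0, 0.1, 0.005, 0, 0.34, 0, 0, 0, 0.1, 0.005, 0, 0.42, 0, 0, 0, 0.1, 0.005, 0, 0.48, 0, 0, 0, 0.1, 0.005, 0, 0.52, 0, 0, 0, 0.1, 0.005, 0, 0.54, 0, 0, 0, 0.1, 0.005, 0, 0.55, 0, 0, 0, 0.1, 0.005, 0, 0.55, 0, 0, 0, 0.1, 0.005, 0, 0.55, 0, 0, 0, 0.1])

```text
time: 6.77
eef_pos: [0.4442, 0.1191, 0.1047]
eef_rot: [0.001, 0.707, 0.707, 0.001]
contact_force: [0.3, -0.0, -0.8]
opening: 0.383
gripper_force: 29.6
```

```bash
python3 - <<'E'
from h import *
go([.4421,.1198,.0998])
E
```

```text
tcp [0.4442 0.1191 0.1047] t 6.77 shift [ 0.0023 -0.0071  0.0164] yaxis [ 1.     -0.0001  0.0019] q6 0.0037663554132582513
```

Request:
jog_arm(targets=[0.002, -0.007, 0.006, 0, 0, 0, 0.1, 0.002, -0.007, 0.013, 0, 0, 0, 0.1, 0.002, -0.007, 0.015, 0, 0, 0, 0.1, 0.002, -0.007, 0.015, 0, 0, 0, 0.1, 0.002, -0.007, 0.015, 0, 0, 0, 0.1])

```text
time: 7.18
eef_pos: [0.4416, 0.1199, 0.0997]
eef_rot: [0.0, 0.707, 0.707, 0.0]
contact_force: [-0.6, 0.5, 5.3]
opening: 0.385
gripper_force: 29.2
```

Request:
jog_arm(targets=[0, 0, 0, 0, 0, 0, 0.5, 0, 0, 0, 0, 0, 0, 0.6, 0, 0, 0, 0, 0, 0, 0.7, 0, 0, 0, 0, 0, 0, 0.7, 0, 0, 0, 0, 0, 0, 0.7, 0, 0, 0, 0, 0, 0, 0.7])

```text
time: 7.68
eef_pos: [0.4414, 0.1198, 0.0992]
eef_rot: [-0.0, 0.707, 0.707, -0.0]
contact_force: [-0.1, 0.2, 0.4]
opening: 0.701
gripper_force: 0.0
```

```bash
python3 - <<'E'
from h import *
go([.4421,.1198,.0998]);s,_=st();print(s["opening"],s["contact_force"])
E
```

```text
tcp [0.4414 0.1198 0.0992] t 7.68 shift [ 0.      0.0024 -0.0021] yaxis [ 1.      0.     -0.0001] q6 0.005194082451348521
0.7008026559527493 [-0.1239  0.2435  0.4247]
```

Request:
jog_arm(targets=[0, 0, -0.06, 0, 0, 0, 0.7, 0, 0, -0.18, 0, 0, 0, 0.7, 0, 0, -0.31, 0, 0, 0, 0.7, 0, 0, -0.44, 0, 0, 0, 0.7, 0, 0, -0.57, 0, 0, 0, 0.7, 0, 0, -0.7, 0, 0, 0, 0.7, -0.06, 0.02, -0.8, 0, 0, 0, 0.7, -0.17, 0.05, -0.87, 0, 0, 0, 0.7, -0.29, 0.08, -0.9, 0, 0, 0, 0.7, -0.41, 0.1, -0.9, 0, 0, 0.1, 0.7, -0.54, 0.12, -0.9, 0, 0, 0.133, 0.7, -0.67, 0.14, -0.9, 0, 0, 0.133, 0.7])

```text
time: 8.68
eef_pos: [0.4833, -0.0829, 0.3694]
eef_rot: [0.0, 0.743, 0.669, 0.0]
contact_force: [1.6, 0.6, 0.1]
opening: 0.696
gripper_force: 0.0
```

```bash
python3 - <<'E'
from h import *
go([.485,-.2905,.369])
cv2.imwrite("pics/p2.png",np.hstack([cv2.resize(snapshot(n)[a:a+120,b:b+130,::-1],None,fx=3,fy=3) for n,a,b in(("scene",120,120),("side",110,150))]))
E
```

```text
tcp [ 0.4833 -0.0829  0.3694] t 8.68 shift [-0.6875  0.0787  0.0014] yaxis [ 0.9944 -0.1055  0.0004] q6 -0.30628313237599797
```

View pics/p2.png

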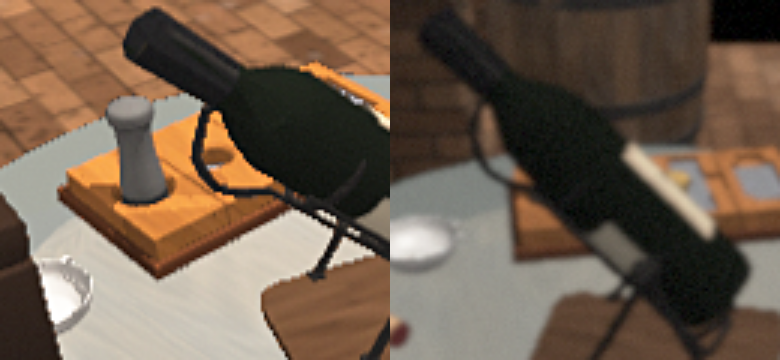

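The pump stands upright in its well. On to the corkscrew.

Request:
jog_arm(targets=[-0.12, 0.015, 0, 0, 0, 0, 0.55, -0.25, 0.03, 0, 0, 0, 0, 0.55, -0.38, 0.045, 0, 0, 0, 0, 0.55, -0.5, 0.06, 0.04, 0, 0, 0, 0.55, -0.6, 0.07, 0.12, 0, 0, 0, 0.55, -0.66, 0.077, 0.23, 0, 0, 0, 0.55, -0.687, 0.079, 0.36, 0, 0, 0, 0.55, -0.687, 0.079, 0.49, 0, 0, 0, 0.55, -0.687, 0.079, 0.61, 0, 0, 0, 0.55, -0.687, 0.079, 0.73, 0, 0, 0, 0.55, -0.687, 0.079, 0.8, 0, 0, 0, 0.55, -0.687, 0.079, 0.8, 0, 0, 0, 0.55])

```text
time: 9.78
eef_pos: [0.484, -0.2867, 0.125]
eef_rot: [-0.004, 0.743, 0.669, -0.0]
contact_force: [-1.6, 1.1, 0.4]
opening: 0.553
gripper_force: 0.0
```

```bash
python3 - <<'E'
from h import *
go([.485,-.2905,.0155])
E
```

```text
tcp [ 0.484  -0.2867  0.125 ] t 9.78 shift [-0.0141  0.0072  0.3648] yaxis [ 0.9946 -0.104  -0.007 ] q6 -0.6411511645006139
```

Request:
jog_arm(targets=[0, 0, 0.1, 0, 0, 0, 0.55, 0, 0, 0.2, 0, 0, 0, 0.55, 0, 0, 0.26, 0, 0, 0, 0.55, 0, 0, 0.28, 0, 0, 0, 0.55, 0, 0, 0.28, 0, 0, 0, 0.55, 0, 0, 0.28, 0, 0, 0, 0.55])

```text
time: 10.28
eef_pos: [0.4863, -0.2891, 0.0469]
eef_rot: [0.001, 0.743, 0.669, 0.0]
contact_force: [0.4, 0.2, 0.5]
opening: 0.548
gripper_force: 0.0
```

```bash
python3 - <<'E'
from h import *
go([.485,-.2905,.016])
E
```

```text
tcp [ 0.4863 -0.2891  0.0469] t 10.28 shift [-0.005 -0.004  0.103] yaxis [ 0.9946 -0.1039  0.0019] q6 -0.6414608259858842
```

Request:
jog_arm(targets=[-0.005, -0.004, 0.05, 0, 0, 0, 0.55, -0.005, -0.004, 0.09, 0, 0, 0, 0.55, -0.005, -0.004, 0.103, 0, 0, 0, 0.55, -0.005, -0.004, 0.103, 0, 0, 0, 0.4, -0.005, -0.004, 0.103, 0, 0, 0, 0.05, -0.005, -0.004, 0.103, 0, 0, 0, 0.05, -0.005, -0.004, 0.103, 0, 0, 0, 0.05, -0.005, -0.004, 0.103, 0, 0, 0, 0.05, -0.005, -0.004, 0.103, 0, 0, 0, 0.05, -0.005, -0.004, 0.103, 0, 0, 0, 0.05, -0.005, -0.004, 0.103, 0, 0, 0, 0.05])

```text
time: 11.2
eef_pos: [0.4844, -0.2902, 0.0151]
eef_rot: [0.001, 0.743, 0.669, 0.0]
contact_force: [-0.1, 0.3, 6.3]
opening: 0.233
gripper_force: 30.0
```

Request:
jog_arm(targets=[0, 0, -0.02, 0, 0, 0, 0.05, 0, 0, -0.08, 0, 0, 0, 0.05, 0, 0, -0.18, 0, 0, 0, 0.05, 0, 0, -0.3, 0, 0, 0, 0.05, 0, 0, -0.42, 0, 0, 0, 0.05, 0, 0, -0.55, 0, 0, 0, 0.05, 0, 0, -0.68, 0, 0, 0, 0.05, 0, 0.02, -0.8, 0, 0, 0, 0.05, 0, 0.05, -0.91, 0, 0, 0, 0.05, 0, 0.12, -0.97, 0, 0, 0, 0.05, 0, 0.2, -1, 0, 0, 0, 0.05, 0, 0.25, -1, 0, 0, 0, 0.05])

```text
time: 12.2
eef_pos: [0.5602, -0.2979, 0.3171]
eef_rot: [0.002, 0.743, 0.669, 0.0]
contact_force: [0.9, 0.5, -0.5]
opening: 0.233
gripper_force: 30.0
```

```bash
python3 - <<'E'
from h import *
go([.5814,.1364,.36]);s,_=st();print(s["opening"],s["gripper_force"])
cv2.imwrite("pics/p3.png",np.hstack([cv2.resize(snapshot(n)[a:a+120,b:b+130,::-1],None,fx=3,fy=3) for n,a,b in(("scene",70,220),("side",90,170))]))
E
```

```text
tcp [ 0.5602 -0.2979  0.3171] t 12.2 shift [ 1.4468 -0.0797 -0.1465] yaxis [ 0.9946 -0.104   0.0038] q6 -0.5708515687677921
0.2330150049212937 29.981875578359904
```

View pics/p3.png

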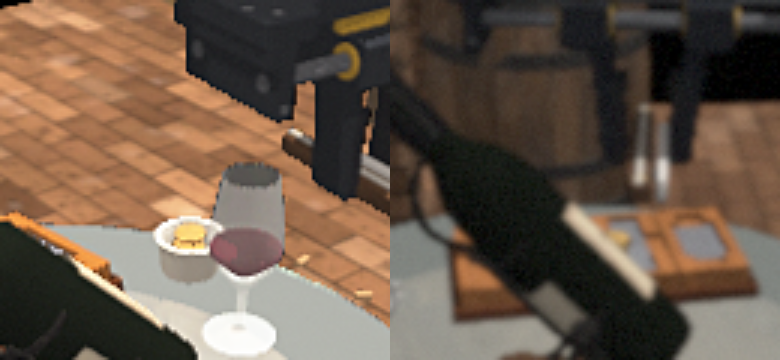

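Held level between both fingers. Carrying over with a turn.

Request:
jog_arm(targets=[0.02, 0, -0.08, 0, 0, 0, 0.05, 0.1, -0.01, -0.12, 0, 0, 0, 0.05, 0.22, -0.02, -0.14, 0, 0, -0.05, 0.05, 0.34, -0.025, -0.14, 0, 0, -0.1, 0.05, 0.46, -0.03, -0.14, 0, 0, -0.15, 0.05, 0.58, -0.035, -0.14, 0, 0, -0.2, 0.05, 0.7, -0.04, -0.14, 0, 0, -0.25, 0.05, 0.82, -0.045, -0.14, 0, 0, -0.284, 0.05, 0.92, -0.05, -0.14, 0, 0, -0.284, 0.05, 0.98, -0.055, -0.14, 0, 0, -0.284, 0.05, 1, -0.055, -0.14, 0, 0, -0.284, 0.05, 1, -0.055, -0.14, 0, 0, -0.284, 0.05])

```text
time: 13.3
eef_pos: [0.5729, 0.003, 0.3563]
eef_rot: [-0.0, 0.663, 0.748, -0.0]
contact_force: [-0.2, -0.1, -1.4]
opening: 0.227
gripper_force: 30.0
```

```bash
python3 - <<'E'
from h import *
go([.5814,.1364,.08]);s,r=st();print(np.degrees(np.arctan2(*r.apply([0,1,0])[[1,0]])))
E
```

```text
tcp [0.5729 0.003  0.3563] t 13.3 shift [0.4379 0.0821 0.9211] yaxis [ 0.9928  0.1199 -0.0006] q6 -0.32147086979897826
6.887697061507206
```

Request:
jog_arm(targets=[0.11, 0.02, 0, 0, 0, 0, 0.05, 0.23, 0.04, 0, 0, 0, 0, 0.05, 0.34, 0.06, 0, 0, 0, 0, 0.05, 0.41, 0.08, 0.04, 0, 0, 0, 0.05, 0.438, 0.082, 0.15, 0, 0, 0, 0.05, 0.438, 0.082, 0.28, 0, 0, 0, 0.05, 0.438, 0.082, 0.41, 0, 0, 0, 0.05, 0.438, 0.082, 0.54, 0, 0, 0, 0.05, 0.438, 0.082, 0.66, 0, 0, 0, 0.05, 0.438, 0.082, 0.77, 0, 0, 0, 0.05, 0.438, 0.082, 0.85, 0, 0, 0, 0.05, 0.438, 0.082, 0.88, 0, 0, 0, 0.05])

```text
time: 14.3
eef_pos: [0.5809, 0.1337, 0.0886]
eef_rot: [-0.002, 0.665, 0.747, -0.002]
contact_force: [-0.3, -1.2, -1.0]
opening: 0.23
gripper_force: 30.0
```

Request:
jog_arm(targets=[0, 0, 0.01, 0, 0, 0, 0.05, 0, 0, 0.01, 0, 0, 0, 0.05, 0, 0, 0.01, 0, 0, 0, 0.05])

```text
time: 14.55
eef_pos: [0.5834, 0.1351, 0.091]
eef_rot: [0.001, 0.664, 0.748, 0.001]
contact_force: [0.2, -0.0, -0.3]
opening: 0.233
gripper_force: 30.0
```

```bash
python3 - <<'E'
from h import *
go([.5814,.1364,.0405]);s,r=st();print(np.degrees(np.arctan2(*r.apply([0,1,0])[[1,0]])))
cv2.imwrite("pics/p4.png",cv2.resize(snapshot("wrist")[0:260,100:420,::-1],None,fx=2,fy=2))
E
```

```text
tcp [0.5834 0.1351 0.091 ] t 14.55 shift [ 0.0051 -0.0064  0.1682] yaxis [0.993  0.1177 0.0027] q6 -0.08787070057932438
6.761811694679382
```

View pics/p4.png

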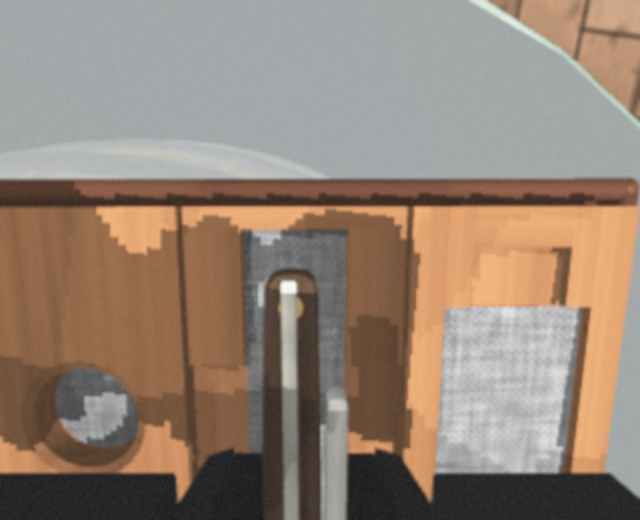

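The corkscrew is parallel to and over the slot. Lowering.

Request:
jog_arm(targets=[0.005, -0.006, 0.07, 0, 0, 0, 0.05, 0.005, -0.006, 0.12, 0, 0, 0, 0.05, 0.005, -0.006, 0.15, 0, 0, 0, 0.05, 0.005, -0.006, 0.162, 0, 0, 0, 0.05, 0.005, -0.006, 0.168, 0, 0, 0, 0.05, 0.005, -0.006, 0.168, 0, 0, 0, 0.05, 0.005, -0.006, 0.168, 0, 0, 0, 0.05])

```text
time: 15.18
eef_pos: [0.5812, 0.1369, 0.0402]
eef_rot: [0.001, 0.664, 0.748, 0.001]
contact_force: [-1.1, -0.1, 2.6]
opening: 0.226
gripper_force: 30.0
```

Request:
jog_arm(targets=[0, 0, 0, 0, 0, 0, 0.28, 0, 0, 0, 0, 0, 0, 0.28, 0, 0, 0, 0, 0, 0, 0.28, 0, 0, 0, 0, 0, 0, 0.28, 0, 0, -0.01, 0, 0, 0, 0.28, 0, 0, -0.03, 0, 0, 0, 0.28, 0, 0, -0.06, 0, 0, 0, 0.28, 0, 0, -0.12, 0, 0, 0, 0.35, 0, 0, -0.2, 0, 0, 0, 0.5, 0, 0, -0.3, 0, 0, 0, 0.7, 0, 0, -0.4, 0, 0, 0, 0.9, 0, 0, -0.5, 0, 0, 0, 1])

```text
time: 16.18
eef_pos: [0.5802, 0.1369, 0.1914]
eef_rot: [0.0, 0.664, 0.748, 0.0]
contact_force: [-0.0, -1.0, -0.1]
opening: 0.628
gripper_force: 0.0
```

```bash
python3 - <<'E'
from h import *
go([.658,-.2563,.37])
cv2.imwrite("pics/p5.png",snapshot("wrist")[:,:,::-1])
E
```

```text
tcp [0.5802 0.1369 0.1914] t 16.18 shift [-1.3323  0.1028 -0.5951] yaxis [0.993  0.1184 0.0007] q6 -0.0853136342597971
```

View pics/p5.png

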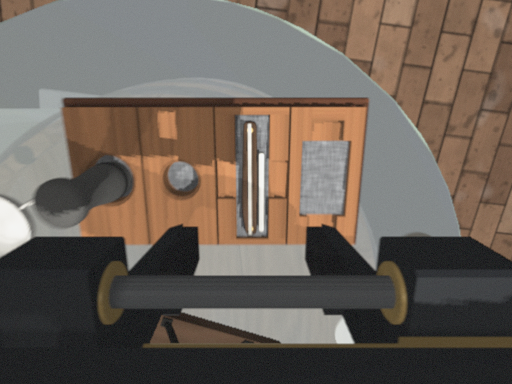

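The corkscrew lies in its slot. Now the cutter, with the hand turned across.

Request:
jog_arm(targets=[0, 0, -0.12, 0, 0, 0, 1, 0, 0, -0.25, 0, 0, 0, 1, 0, 0, -0.38, 0, 0, 0, 1, -0.08, 0, -0.48, 0, 0, -0.1, 1, -0.19, 0.01, -0.55, 0, 0, -0.25, 1, -0.31, 0.02, -0.58, 0, 0, -0.4, 1, -0.43, 0.03, -0.58, 0, 0, -0.55, 1, -0.55, 0.04, -0.58, 0, 0, -0.7, 1, -0.67, 0.06, -0.58, 0, 0, -0.85, 1, -0.79, 0.08, -0.58, 0, 0, -1, 1, -0.9, 0.1, -0.58, 0, 0, -1, 1, -0.9, 0.1, -0.58, 0, 0, -1, 1])

```text
time: 17.23
eef_pos: [0.6427, -0.1333, 0.3617]
eef_rot: [-0.001, 0.33, 0.944, -0.001]
contact_force: [-0.3, -0.4, -0.8]
opening: 1.003
gripper_force: 0.0
```

```bash
python3 - <<'E'
from h import *
go([.658,-.2563,.15]);s,r=st();print(np.degrees(np.arctan2(*r.apply([0,1,0])[[1,0]])))
E
```

```text
tcp [ 0.6427 -0.1333  0.3617] t 17.23 shift [-0.2958 -0.2882  0.7058] yaxis [ 0.6226  0.7825 -0.0014] q6 -1.2831737965459822
51.49415997204779
```

Request:
jog_arm(targets=[-0.08, -0.08, 0, 0, 0, -0.15, 1, -0.16, -0.16, 0, 0, 0, -0.3, 1, -0.24, -0.24, 0, 0, 0, -0.45, 1, -0.29, -0.28, 0.05, 0, 0, -0.6, 1, -0.296, -0.288, 0.15, 0, 0, -0.72, 1, -0.296, -0.288, 0.28, 0, 0, -0.77, 1, -0.296, -0.288, 0.41, 0, 0, -0.77, 1, -0.296, -0.288, 0.53, 0, 0, -0.77, 1, -0.296, -0.288, 0.63, 0, 0, -0.77, 1, -0.296, -0.288, 0.7, 0, 0, -0.77, 1, -0.296, -0.288, 0.7, 0, 0, -0.77, 1, -0.296, -0.288, 0.7, 0, 0, -0.77, 1])

```text
time: 18.23
eef_pos: [0.6586, -0.2501, 0.1535]
eef_rot: [-0.0, 0.031, 1.0, 0.0]
contact_force: [-0.5, -0.4, 1.2]
opening: 1.001
gripper_force: 0.0
```

```bash
python3 - <<'E'
from h import *
go([.658,-.2563,.017]);s,r=st();print(np.degrees(np.arctan2(*r.apply([0,1,0])[[1,0]])))
c=get_calibration("wrist");im=snapshot("wrist");cv2.imwrite("pics/cut.png",im[:,:,::-1])
hsv=cv2.cvtColor(im,cv2.COLOR_RGB2HSV)
m=((hsv[...,1]>150)&((hsv[...,0]<8)|(hsv[...,0]>172))).astype(np.uint8)*255
k=max(cv2.findContours(m,cv2.RETR_EXTERNAL,cv2.CHAIN_APPROX_NONE)[0],key=cv2.contourArea)
print(cv2.contourArea(k),cv2.boundingRect(k))
for z in (.021,.025):print(cv2.minAreaRect((ray(c,k[:,0],z)[:,:2]*1000).astype(np.float32)))
E
```

```text
tcp [ 0.6586 -0.2501  0.1535] t 18.23 shift [ 0.0004 -0.021   0.4548] yaxis [0.0619 0.9981 0.0003] q6 -2.039377608608044
86.45185405853198
1633.0 (211, 159, 68, 38)
((654.8900146484375, -256.43560791015625), (62.14332962036133, 34.48456954956055), 85.0257568359375)
((653.9906616210938, -256.291259765625), (61.250648498535156, 33.989234924316406), 85.02568054199219)
```

Request:
jog_arm(targets=[0, -0.021, 0.1, 0, 0, 0, 1, 0, -0.021, 0.22, 0, 0, 0, 1, 0, -0.021, 0.32, 0, 0, 0, 1, 0, -0.021, 0.38, 0, 0, 0, 1, 0, -0.021, 0.42, 0, 0, 0, 1, 0, -0.021, 0.43, 0, 0, 0, 1, 0, -0.021, 0.43, 0, 0, 0, 1])

```text
time: 18.87
eef_pos: [0.6588, -0.2571, 0.0252]
eef_rot: [0.001, 0.031, 1.0, -0.0]
contact_force: [0.1, 0.3, 1.0]
opening: 1.0
gripper_force: 0.0
```

```bash
python3 - <<'E'
from h import *
go([.658,-.2566,.0165])
E
```

```text
tcp [ 0.6588 -0.2571  0.0252] t 18.87 shift [0.0029 0.0014 0.029 ] yaxis [ 0.062   0.9981 -0.0009] q6 -2.0476802211644114
```

Request:
jog_arm(targets=[0.002, 0.001, 0.02, 0, 0, 0, 1, 0.002, 0.001, 0.029, 0, 0, 0, 1, 0.002, 0.001, 0.029, 0, 0, 0, 0.9, 0.002, 0.001, 0.029, 0, 0, 0, 0.5, 0.002, 0.001, 0.029, 0, 0, 0, 0.5, 0.002, 0.001, 0.029, 0, 0, 0, 0.5, 0.002, 0.001, 0.029, 0, 0, 0, 0.5, 0.002, 0.001, 0.029, 0, 0, 0, 0.5, 0.002, 0.001, 0.029, 0, 0, 0, 0.5])

```text
time: 19.62
eef_pos: [0.6578, -0.2565, 0.0156]
eef_rot: [0.0, 0.031, 1.0, -0.0]
contact_force: [-0.6, 0.6, 2.0]
opening: 0.699
gripper_force: 30.0
```

Request:
jog_arm(targets=[0, 0, -0.02, 0, 0, 0, 0.5, 0, 0, -0.08, 0, 0, 0, 0.5, 0, 0, -0.18, 0, 0, 0, 0.5, 0, 0, -0.3, 0, 0, 0, 0.5, 0, 0, -0.43, 0, 0, 0, 0.5, 0, 0, -0.56, 0, 0, 0, 0.5, 0, 0, -0.69, 0, 0, 0, 0.5, 0, 0, -0.82, 0, 0, 0, 0.5, 0, 0.02, -0.93, 0, 0, 0, 0.5, 0, 0.06, -1, 0, 0, 0, 0.5, 0, 0.15, -1, 0, 0, 0, 0.5, 0, 0.25, -1, 0, 0, 0, 0.5])

```text
time: 20.62
eef_pos: [0.6621, -0.1819, 0.3168]
eef_rot: [0.001, 0.032, 0.999, -0.001]
contact_force: [0.9, -0.1, -1.1]
opening: 0.704
gripper_force: 30.0
```

```bash
python3 - <<'E'
from h import *
s,r=st();print(s["opening"],s["gripper_force"],np.degrees(np.arctan2(*r.apply([0,1,0])[[1,0]])))
# cutter centre is 3 mm on the -x side of the grip line
a=np.radians(6.8);go(np.array([.6514+.003*np.cos(a),.1448+.003*np.sin(a),.33]))
c=get_calibration("wrist");im=snapshot("wrist")
hsv=cv2.cvtColor(im,cv2.COLOR_RGB2HSV)
m=((hsv[...,1]>150)&((hsv[...,0]<8)|(hsv[...,0]>172))).astype(np.uint8)*255
k=max(cv2.findContours(m,cv2.RETR_EXTERNAL,cv2.CHAIN_APPROX_NONE)[0],key=cv2.contourArea)
print(cv2.contourArea(k),cv2.boundingRect(k))
p=cv2.minAreaRect((ray(c,k[:,0],s["eef_pos"][2]+.008)[:,:2]*1000).astype(np.float32));print(p)
E
```

```text
0.7040456991629103 29.982782594224773 86.31987400291679
tcp [ 0.6621 -0.1819  0.3168] t 20.62 shift [ 0.0957  1.0863 -0.0455] yaxis [ 0.0642  0.9979 -0.0012] q6 -1.9466280438115502
2011.5 (189, 243, 128, 22)
((665.0248413085938, -182.0821075439453), (62.35643768310547, 11.310298919677734), 86.27256774902344)
```

Request:
jog_arm(targets=[0.01, 0.1, 0, 0, 0, 0, 0.5, 0.02, 0.22, 0, 0, 0, -0.05, 0.5, 0.03, 0.34, 0, 0, 0, -0.1, 0.5, 0.04, 0.46, 0, 0, 0, -0.15, 0.5, 0.05, 0.58, 0, 0, 0, -0.2, 0.5, 0.06, 0.7, 0, 0, 0, -0.233, 0.5, 0.07, 0.82, 0, 0, 0, -0.233, 0.5, 0.085, 0.92, 0, 0, 0, -0.233, 0.5, 0.095, 1, 0.03, 0, 0, -0.233, 0.5, 0.095, 1, 0.15, 0, 0, -0.233, 0.5, 0.095, 1, 0.28, 0, 0, -0.233, 0.5, 0.095, 1, 0.4, 0, 0, -0.233, 0.5])

```text
time: 21.67
eef_pos: [0.6518, 0.1203, 0.1939]
eef_rot: [0.0, -0.061, 0.998, -0.0]
contact_force: [0.9, -0.2, -1.3]
opening: 0.702
gripper_force: 30.0
```

Request:
jog_arm(targets=[0, 0.085, 0, 0, 0, 0, 0.5, 0, 0.085, 0.1, 0, 0, 0, 0.5, 0, 0.085, 0.2, 0, 0, 0, 0.5, 0, 0.085, 0.28, 0, 0, 0, 0.5, 0, 0.085, 0.32, 0, 0, 0, 0.5, 0, 0.085, 0.32, 0, 0, 0, 0.5, 0, 0.085, 0.32, 0, 0, 0, 0.5])

```text
time: 22.25
eef_pos: [0.6494, 0.1449, 0.0994]
eef_rot: [-0.0, -0.06, 0.998, -0.0]
contact_force: [0.3, 0.3, 0.0]
opening: 0.698
gripper_force: 30.0
```

```bash
python3 - <<'E'
from h import *
s,r=st();print(s["opening"],s["gripper_force"],np.degrees(np.arctan2(*r.apply([0,1,0])[[1,0]])))
a=np.radians(6.8);go(np.array([.6514+.003*np.cos(a),.1448+.003*np.sin(a),.0407]))
E
```

```text
0.6982392996675073 29.983315629351637 96.93003541893597
tcp [0.6494 0.1449 0.0994] t 22.25 shift [-0.0168 -0.0012  0.1955] yaxis [-0.1207  0.9927  0.    ] q6 -1.6497388680936942
```

Request:
jog_arm(targets=[-0.017, -0.001, 0.05, 0, 0, 0, 0.5, -0.017, -0.001, 0.11, 0, 0, 0, 0.5, -0.017, -0.001, 0.15, 0, 0, 0, 0.5, -0.017, -0.001, 0.175, 0, 0, 0, 0.5, -0.017, -0.001, 0.19, 0, 0, 0, 0.5, -0.017, -0.001, 0.195, 0, 0, 0, 0.5, -0.017, -0.001, 0.195, 0, 0, 0, 0.5, -0.017, -0.001, 0.195, 0, 0, 0, 0.5])

```text
time: 22.92
eef_pos: [0.6544, 0.1453, 0.0412]
eef_rot: [0.0, -0.06, 0.998, 0.0]
contact_force: [-1.0, 0.5, -1.1]
opening: 0.701
gripper_force: 30.6
```

Request:
jog_arm(targets=[0, 0, 0.002, 0, 0, 0, 0.5, 0, 0, 0.002, 0, 0, 0, 0.76, 0, 0, 0.002, 0, 0, 0, 0.76, 0, 0, 0.002, 0, 0, 0, 0.76, 0, 0, 0.002, 0, 0, 0, 0.76, 0, 0, -0.01, 0, 0, 0, 0.76, 0, 0, -0.03, 0, 0, 0, 0.76, 0, 0, -0.07, 0, 0, 0, 0.78, 0, 0, -0.15, 0, 0, 0, 0.8, 0, 0, -0.27, 0, 0, 0, 0.8, 0, 0, -0.4, 0, 0, 0, 0.8, 0, 0, -0.53, 0, 0, 0, 0.8])

```text
time: 23.92
eef_pos: [0.6542, 0.1451, 0.2028]
eef_rot: [0.001, -0.06, 0.998, -0.0]
contact_force: [0.6, -0.3, -0.3]
opening: 0.8
gripper_force: 0.0
```

```bash
python3 - <<'E'
from h import *
go([.388,-.2777,.36])
c=get_calibration("wrist");im=snapshot("wrist")
cv2.imwrite("pics/p6.png",im[:,:,::-1])
hsv=cv2.cvtColor(im,cv2.COLOR_RGB2HSV)
m=((hsv[...,1]>150)&((hsv[...,0]<8)|(hsv[...,0]>172))).astype(np.uint8)*255
for k in cv2.findContours(m,cv2.RETR_EXTERNAL,cv2.CHAIN_APPROX_NONE)[0]:
  if cv2.contourArea(k)>300:
    print(cv2.contourArea(k),cv2.boundingRect(k))
    for z in(.038,.046,.054):print(cv2.minAreaRect((ray(c,k[:,0],z)[:,:2]*1000).astype(np.float32)))
E
```

```text
tcp [0.6542 0.1451 0.2028] t 23.92 shift [ 1.0503 -1.2923 -0.5248] yaxis [-0.1206  0.9927 -0.0003] q6 -1.6495504356352486
1477.5 (220, 156, 64, 35)
((653.9679565429688, 144.77239990234375), (35.4053840637207, 64.82185363769531), 5.507673740386963)
((652.2711181640625, 144.56234741210938), (34.49372863769531, 63.15281677246094), 5.5076799392700195)
((650.574462890625, 144.35231018066406), (33.582149505615234, 61.483795166015625), 5.507687091827393)
```

Request:
jog_arm(targets=[0, 0, -0.13, 0, 0, 0, 0.8, 0, 0, -0.26, 0, 0, 0, 0.8, 0, 0, -0.39, 0, 0, 0, 0.8, 0.03, -0.04, -0.49, 0, 0, 0, 0.8, 0.09, -0.12, -0.54, 0, 0, 0, 0.8, 0.17, -0.21, -0.54, 0, 0, 0, 0.8, 0.25, -0.31, -0.54, 0, 0, 0, 0.8, 0.33, -0.41, -0.54, 0, 0, 0, 0.8, 0.41, -0.51, -0.54, 0, 0, 0, 0.8, 0.49, -0.61, -0.54, 0, 0, 0, 0.8, 0.57, -0.71, -0.54, 0, 0, 0, 0.8, 0.65, -0.81, -0.54, 0, 0, 0, 0.8])

```text
time: 24.97
eef_pos: [0.4887, -0.1207, 0.3629]
eef_rot: [0.001, -0.061, 0.998, -0.001]
contact_force: [0.2, -0.2, 0.3]
opening: 0.8
gripper_force: 0.0
```

```bash
python3 - <<'E'
from h import *
go([.388,-.2777,.2])
E
```

```text
tcp [ 0.4887 -0.1207  0.3629] t 24.97 shift [ 0.3973 -0.4784  0.543 ] yaxis [-0.1208  0.9927 -0.0013] q6 -2.169529133060434
```

Request:
jog_arm(targets=[0.08, -0.095, 0, 0, 0, 0, 0.8, 0.16, -0.19, 0, 0, 0, 0, 0.8, 0.24, -0.285, 0, 0, 0, 0, 0.8, 0.32, -0.38, 0.02, 0, 0, 0, 0.8, 0.38, -0.455, 0.09, 0, 0, 0, 0.7, 0.397, -0.478, 0.2, 0, 0, 0, 0.7, 0.397, -0.478, 0.32, 0, 0, 0, 0.7, 0.397, -0.478, 0.44, 0, 0, 0, 0.7, 0.397, -0.478, 0.52, 0, 0, 0, 0.7, 0.397, -0.478, 0.54, 0, 0, 0, 0.7, 0.397, -0.478, 0.54, 0, 0, 0, 0.7, 0.397, -0.478, 0.54, 0, 0, 0, 0.7])

```text
time: 25.97
eef_pos: [0.3898, -0.2768, 0.2015]
eef_rot: [0.001, -0.06, 0.998, -0.001]
contact_force: [-0.6, -0.2, -0.1]
opening: 0.702
gripper_force: 0.0
```

```bash
python3 - <<'E'
from h import *
go([.386,-.2777,.037])
im=snapshot("wrist");c=get_calibration("wrist");print(proj(c,[[.386,-.2777,.052]]))
u,v=proj(c,[[.386,-.2777,.052]])[0].astype(int);u0,v0=max(u-70,0),max(v-60,0);print(u0,v0)
cv2.imwrite("pics/p7.png",cv2.resize(im[v0:v0+110,u0:u0+140,::-1],None,fx=5,fy=5,interpolation=cv2.INTER_CUBIC))
import pickle;pickle.dump((c,im),open("pour.pkl","wb"))
E
```

```text
tcp [ 0.3898 -0.2768  0.2015] t 25.97 shift [ 0.0137 -0.0002  0.5482] yaxis [-0.1207  0.9927 -0.0023] q6 -2.5576160686203964
[[251.9976 172.9181]]
181 112
```

View pics/p7.png

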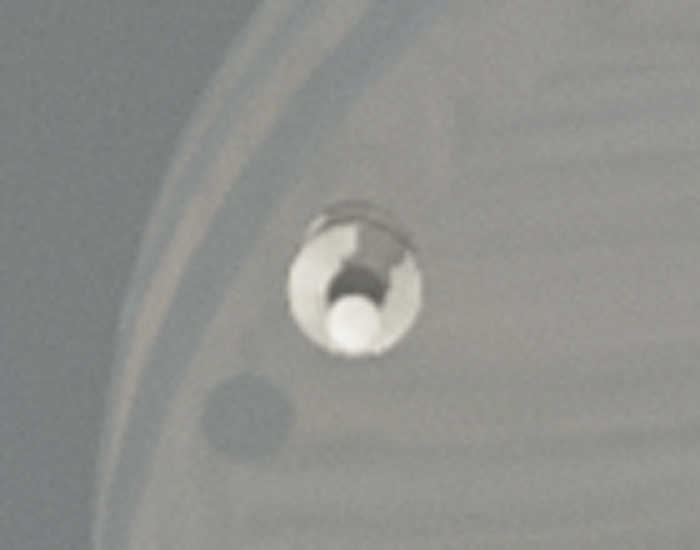

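The pourer's collar circle is centred at (252,169.6) and its spout tip at (252,177).

```bash
python3 - <<'E'
from h import *
import pickle
c,im=pickle.load(open("pour.pkl","rb"))
p=ray(c,(252,169.6),.051)[0];print(p,ray(c,(251.8,176.8),.077))
go([p[0],p[1],.0375])
E
```

```text
[ 0.3829 -0.2781  0.051 ] [[ 0.3843 -0.2781  0.077 ]]
tcp [ 0.3899 -0.2769  0.2018] t 26.02 shift [0.0246 0.0006 0.5475] yaxis [-0.1208  0.9927 -0.0031] q6 -2.557590311983692
```

Request:
jog_arm(targets=[0.021, 0, 0.1, 0, 0, 0, 0.7, 0.021, 0, 0.22, 0, 0, 0, 0.7, 0.021, 0, 0.34, 0, 0, 0, 0.7, 0.021, 0, 0.43, 0, 0, 0, 0.7, 0.021, 0, 0.49, 0, 0, 0, 0.6, 0.021, 0, 0.53, 0, 0, 0, 0.5, 0.021, 0, 0.548, 0, 0, 0, 0.5, 0.021, 0, 0.548, 0, 0, 0, 0.5, 0.021, 0, 0.548, 0, 0, 0, 0.5])

```text
time: 26.77
eef_pos: [0.3837, -0.2777, 0.0365]
eef_rot: [0.001, -0.06, 0.998, -0.001]
contact_force: [0.8, 0.1, 0.4]
opening: 0.497
gripper_force: 0.0
```

```bash
python3 - <<'E'
from h import *
go([.3838,-.278,.0375])
E
```

```text
tcp [ 0.3837 -0.2777  0.0365] t 26.77 shift [-0.0004 -0.0011 -0.0034] yaxis [-0.1208  0.9927 -0.0019] q6 -2.569044639882285
```

Request:
jog_arm(targets=[0, 0, -0.002, 0, 0, 0, 0.1, 0, 0, -0.002, 0, 0, 0, 0.1, 0, 0, -0.002, 0, 0, 0, 0.1, 0, 0, -0.002, 0, 0, 0, 0.1, 0, 0, -0.002, 0, 0, 0, 0.1, 0, 0, -0.002, 0, 0, 0, 0.1, 0, 0, -0.002, 0, 0, 0, 0.1, 0, 0, -0.002, 0, 0, 0, 0.1])

```text
time: 27.43
eef_pos: [0.3833, -0.2774, 0.0366]
eef_rot: [0.0, -0.06, 0.998, -0.001]
contact_force: [-0.2, -1.2, 5.7]
opening: 0.269
gripper_force: 30.0
```

Request:
jog_arm(targets=[0, 0, -0.03, 0, 0, 0, 0.1, 0, 0, -0.09, 0, 0, 0, 0.1, 0, 0, -0.2, 0, 0, 0, 0.1, 0, 0, -0.32, 0, 0, 0, 0.1, 0, 0, -0.45, 0, 0, 0, 0.1, 0, 0, -0.58, 0, 0, 0, 0.1, 0, 0, -0.71, 0, 0, 0, 0.1, 0, 0, -0.84, 0, 0, 0, 0.1, 0, 0, -0.95, 0, 0, 0, 0.1, -0.03, 0, -1, 0, 0, 0, 0.1, -0.13, 0, -1, 0, 0, 0, 0.1, -0.25, 0, -1, 0, 0, 0, 0.1])

```text
time: 28.43
eef_pos: [0.4573, -0.2678, 0.3383]
eef_rot: [0.001, -0.059, 0.998, -0.001]
contact_force: [0.8, -0.2, -0.3]
opening: 0.263
gripper_force: 30.0
```

```bash
python3 - <<'E'
from h import *
go([.5117,.1281,.37]);s,r=st();print(s["opening"],s["gripper_force"],np.degrees(np.arctan2(*r.apply([0,1,0])[[1,0]])))
E
```

```text
tcp [ 0.4573 -0.2678  0.3383] t 28.43 shift [-0.3365  1.2886 -0.1084] yaxis [-0.1184  0.993  -0.0025] q6 -2.4427163513948105
0.26255435814203404 29.999009194693826 96.79809125183684
```

Request:
jog_arm(targets=[0, 0, -0.1, 0, 0, 0, 0.1, -0.08, 0.06, -0.13, 0, 0, 0, 0.1, -0.15, 0.16, -0.13, 0, 0, 0, 0.1, -0.19, 0.28, -0.13, 0, 0, 0, 0.1, -0.23, 0.4, -0.13, 0, 0, 0, 0.1, -0.27, 0.52, -0.13, 0, 0, 0, 0.1, -0.3, 0.64, -0.13, 0, 0, 0, 0.1, -0.33, 0.76, -0.13, 0, 0, 0, 0.1, -0.336, 0.88, -0.13, 0, 0, 0, 0.1, -0.336, 0.96, -0.13, 0, 0, 0, 0.1, -0.336, 1, -0.13, 0, 0, 0, 0.1, -0.336, 1, -0.13, 0, 0, 0, 0.1])

```text
time: 29.43
eef_pos: [0.5206, 0.0438, 0.3755]
eef_rot: [0.0, -0.062, 0.998, 0.0]
contact_force: [-1.4, 0.1, 0.4]
opening: 0.266
gripper_force: 30.0
```

Request:
jog_arm(targets=[0, 0.1, 0, 0, 0, 0, 0.1, 0, 0.2, 0, 0, 0, 0, 0.1, 0, 0.27, 0.02, 0, 0, 0, 0.1, 0, 0.289, 0.1, 0, 0, 0, 0.1, 0, 0.289, 0.22, 0, 0, 0, 0.1, 0, 0.289, 0.35, 0, 0, 0, 0.1, 0, 0.289, 0.48, 0, 0, 0, 0.1, 0, 0.289, 0.6, 0, 0, 0, 0.1, 0, 0.289, 0.7, 0, 0, 0, 0.1, 0, 0.289, 0.77, 0, 0, 0, 0.1, 0, 0.289, 0.8, 0, 0, 0, 0.1, 0, 0.289, 0.8, 0, 0, 0, 0.1])

```text
time: 30.43
eef_pos: [0.5106, 0.1268, 0.1334]
eef_rot: [-0.002, -0.06, 0.998, -0.0]
contact_force: [-1.0, 0.7, -0.5]
opening: 0.265
gripper_force: 30.0
```

```bash
python3 - <<'E'
from h import *
go([.5117,.1281,.0481]);s,r=st();print(s["opening"],s["gripper_force"],np.degrees(np.arctan2(*r.apply([0,1,0])[[1,0]])))
c=get_calibration("scene");t=s["eef_pos"];print(proj(c,[t,t-[0,0,.0236],t+[0,0,.04]]))
a=[cv2.resize(snapshot("scene")[110:230,120:250,::-1],(380,350)),cv2.resize(snapshot("wrist")[60:260,150:360,::-1],(380,350))]
cv2.imwrite("pics/p8.png",np.hstack(a))
E
```

```text
tcp [0.5106 0.1268 0.1334] t 30.43 shift [-0.0053  0.0037  0.2845] yaxis [-0.1192  0.9929  0.0001] q6 -1.6718257557473961
0.26511703990822877 29.999929755285848 96.8477175804872
[[186.3152 141.7977]
 [187.4268 150.1727]
 [184.3491 126.9854]]
```

View pics/p8.png

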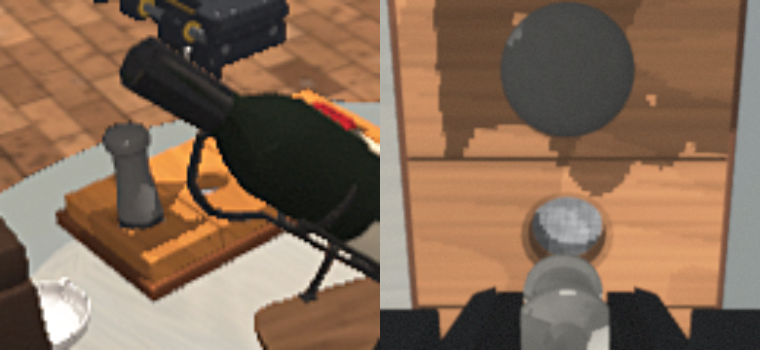

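Pourer is held, its foot in line with the well; pump, cutter fine. Lowering.

Request:
jog_arm(targets=[-0.005, 0.004, 0.08, 0, 0, 0, 0.1, -0.005, 0.004, 0.14, 0, 0, 0, 0.1, -0.005, 0.004, 0.18, 0, 0, 0, 0.1, -0.005, 0.004, 0.2, 0, 0, 0, 0.1, -0.005, 0.004, 0.2, 0, 0, 0, 0.1, -0.005, 0.004, 0.2, 0, 0, 0, 0.1])

```text
time: 31.03
eef_pos: [0.5129, 0.1294, 0.0761]
eef_rot: [0.001, -0.06, 0.998, -0.0]
contact_force: [-0.2, 0.2, -0.4]
opening: 0.266
gripper_force: 30.0
```

```bash
python3 - <<'E'
from h import *
go([.5117,.1281,.0478]);s,r=st();print(s["contact_force"])
E
```

```text
tcp [0.5129 0.1294 0.0761] t 31.03 shift [ 0.0047 -0.0037  0.0944] yaxis [-0.1206  0.9927 -0.0002] q6 -1.6685508455725286
[-0.1533  0.2078 -0.3887]
```

Request:
jog_arm(targets=[0.005, -0.004, 0.02, 0, 0, 0, 0.1, 0.005, -0.004, 0.045, 0, 0, 0, 0.1, 0.005, -0.004, 0.065, 0, 0, 0, 0.1, 0.005, -0.004, 0.08, 0, 0, 0, 0.1, 0.005, -0.004, 0.09, 0, 0, 0, 0.1, 0.005, -0.004, 0.094, 0, 0, 0, 0.1, 0.005, -0.004, 0.094, 0, 0, 0, 0.1])

```text
time: 31.62
eef_pos: [0.5112, 0.1281, 0.0475]
eef_rot: [0.001, -0.061, 0.998, -0.0]
contact_force: [-3.1, -0.9, 10.0]
opening: 0.262
gripper_force: 30.0
```

Request:
jog_arm(targets=[0, 0, 0, 0, 0, 0, 0.35, 0, 0, 0, 0, 0, 0, 0.45, 0, 0, 0, 0, 0, 0, 0.5, 0, 0, 0, 0, 0, 0, 0.5, 0, 0, -0.02, 0, 0, 0, 0.5, 0, 0, -0.06, 0, 0, 0, 0.5, 0, 0, -0.12, 0, 0, 0, 0.5, 0, 0, -0.22, 0, 0, 0, 0.5, 0, 0, -0.34, 0, 0, 0, 0.5, 0, 0, -0.46, 0, 0, 0, 0.5, 0, 0, -0.56, 0, 0, 0, 0.5, 0, 0, -0.56, 0, 0, 0, 0.5])

```text
time: 32.62
eef_pos: [0.5127, 0.1283, 0.221]
eef_rot: [0.005, -0.061, 0.998, -0.0]
contact_force: [1.0, 0.1, 0.5]
opening: 0.498
gripper_force: 0.0
```

```bash
python3 - <<'E'
from h import *
s,r=st();print(s["eef_pos"],s["contact_force"],s["opening"])
im=snapshot("wrist");c=get_calibration("wrist")
print("exp px seated foot-c/collar top/spout top",proj(c,[[.5117,.1281,.063],[.5117,.1281,.088]]))
u,v=proj(c,[[.5117,.1281,.063]])[0].astype(int)
sub=im[v-45:v+45,u-45:u+45]
hsv=cv2.cvtColor(sub,cv2.COLOR_RGB2HSV)
m=((hsv[...,1]<70)&(hsv[...,2]>110)).astype(np.uint8)*255
for k in cv2.findContours(m,cv2.RETR_EXTERNAL,cv2.CHAIN_APPROX_NONE)[0]:
    if cv2.contourArea(k)>60:
        (x,y),rr=cv2.minEnclosingCircle(k);print("blob",x+u-45,y+v-45,rr,cv2.contourArea(k),ray(c,(x+u-45,y+v-45),.063))
print("exp r",308*.0135/(c["extrinsics"][2,3]-.063))
g=cv2.cvtColor(sub,cv2.COLOR_RGB2GRAY)[::3,::2]
for row in g: print("".join(" .:-=+*#%@"[min(9,x//26)] for x in row))
E
```

```text
[0.5127 0.1283 0.221 ] [0.9752 0.0524 0.4658] 0.49769412356230774
exp px seated foot-c/collar top/spout top [[251.8526 175.0414]
 [251.8859 181.0119]]
blob 265.0 217.0 30.016761779785156 110.0 [[0.5542 0.147  0.063 ]]
blob 251.33981323242188 167.83126068115234 15.777447700500488 598.5 [[0.5045 0.1267 0.063 ]]
exp r 13.84420820265871
++++++++++++++++++++++*+++*++++++++++++++++++
============+===+++++++++++++++++++++++++++++
---------------------:-----------------------
======================+++++++++++++++++++++++
++++++++++++++++++++++****+++++++++++++++++++
++++++++++++++=++++++=+++++=+++++++++++++++++
+++++++++++++++=+++++=+++=----+++++++++++++++
++=+=++=++++++++=++==--::::---++++++++++++*+*
==================--:-----:::=+++++++++++++++
++++++++++++++==-==========-::=++++++++++++++
+++++++++++++++=--+****++++=-:-=+++++++++++++
====+==========-:=####+=+++#*====++++++++++++
++++++++++++++-:-%%%#*=-+++##+=-=+***+*++++++
++++=+==+++=++-:=%%%#=---=##%*--=++++++++++++
++=+++===+++++---%%%*=**==##%*:==++++++++++++
++++=====+++=+=-:#%%#%%%%*%%%=:=++++++*******
+++++++========---#%%%%%%#%%+:==+++++++++*+++
++++++++++++++=+=--+#%@%%%#--=+++++++++++++**
++++++++++++=+=++==-----=====++++*+*+++++++*+
+++++++++++===+===+++++=+++++++++++++++++++++
+++++++++++==++++++++++*+++***+++*+***+***+*+
+++++++++++====++++++++++++++++++++++++++++++
++++++++++++++++++++++++++*++++++++++++++++++
==-======-----=+++++++++++++++++=============
+++++++++++++++++**************+++*+++++++++*
+++++++++++++++=+**************++**++*++**+++
+++++++++++++*+-***************++*+*+++++++++
++++++++++++++++**************+++++++++++++++
==========++++++++*******+++**+++++++++++++++
+++++====+++-------=====+=====+++++++++++*+++
```

```bash
python3 -c "
from rig import *
print(close_job())"
```

```text
the job is handed in; nothing more can be done
None
```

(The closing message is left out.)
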